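# Set the amber filter on the blue lamp box

## Robot

A 6-joint arm with a two-finger parallel gripper is mounted at the origin on the work surface. World frame = base frame: x ahead of the robot, y to its left, z up, the work surface at z = 0. Lengths are in m, angles in rad, forces in N, time in s.
With the tool pointing down it reaches from about 0.4 to 0.825 m from the base axis. Payload 7 kg.
Tool frame: the origin (TCP) lies on the centre line of the jaws, within the pads' length; the fingertips stand 22 mm ahead of it and the grasp point (between the pads) lies 3 mm ahead of it; z points along the fingers, y is the line along which they close (so a half turn about z gives the same grasp; the last joint's range is limited). The gripper opens to 88 mm and grips with 3 to 60 N. Pads are 19 mm wide; open, the fingers measure 130 mm over their backs; the gripper's body (78 mm by 193 mm) begins 47 mm behind the grasp point.
Start: joints at [-1.055, 0.359, 0.012, 0, -1.224, -0.288], TCP at [0.152, -0.658, 0.249] pointing down, gripper open.
Joint ranges: [-3.07, 3.07], [-1.43, 2.12], [-1.02, 1.25], [-3.03, 1.67], [-3.05, -0], [-3.03, 3.03]. Speed limits (rad/s): [2.39, 2.39, 3.01, 3.14, 3.14, 3.14].

## Interface

Orientations are given as [roll, pitch, yaw] about the fixed x, y, z axes, in that order (R = Rz(yaw) Ry(pitch) Rx(roll)).
In Python, from station import monitor, viewer, order gives the robot as it stands. The module is installed in compiled form; this text tells all that it offers.
- The arm moves only by the tool servo_tool, never from a script. Its argument "targets" is a list of rows, each an object with "angular": the turn, a rotation vector about the tool's x, y, z in degrees, a list of three; "xyz": the shift along the tool's x, y, z in cm, a list of three; "claw": the finger opening in cm, from 0 to 8.76. A call has 1 to 20 rows; each row shifts and turns the commanded pose from where the row before left it, along the tool's axes as they then stand; what a row does not reach is not made up. A row lasts 1/10 s, in which the tool goes at most 50 mm and 8.59 degrees, less where a joint would pass 70% of its speed; a pose out of reach is approached as far as the arm can. A call is refused whole if a number of a shift passes 5 or a number of a turn 8.59, either way. A call with a gripper value outside its range is refused whole. The fingers move at their own pace and stop on an object; "force" is the grip in N (left out, the last holds). Time passes only in rows, so rows that do not move let the fingers close. It gives the time, the measured TCP pose, the force, the opening and the grip force at its end, in the units of the state.
- monitor.get_state(): the state, without advancing time (a new reading comes with each control period).
- viewer.grab_frame(name): name is "scene" or "top" or "wrist"; returns a dict with "color" (400x640x3 uint8, blue, green, red), "fovy" (degrees; the focal length in pixels is half the picture's height over the tangent of half this angle, whatever the lens; pixels are square), "cx", "cy" (the principal point, pixels), "k1" (the pictures are not rectified: a ray, as slopes to the right and down, at radius r is drawn at 1 + k1 r^2 times it, then the intrinsics apply), "R" (3x3) and "t" (3): a world point X has camera coordinates R X + t. Camera axes: x right, y down, z forward; pixel columns grow to the right and rows downward; lengths in m; the calibration is good to about 2 mm. A picture is of the moment at which its call begins. There is no depth.
- order.job_done(): hands the job in; it is judged then, once.
The state is a dict: "t": time; "q": joint angles; "qd": joint speeds; "joint_efforts": joint torques, N m; "eef_pos": TCP position; "ee_rot": TCP orientation; "force": force on the tool from outside, world axes, zero at the start; "moment": the same for the moment, N m; "width": finger opening in m; "gripper_force": force on a finger pad.
Only numpy, scipy, OpenCV 4.12 (cv2) and the standard library are available. Lean on these libraries where they do the work, as an engineer would, in place of code of your own. Each camera call takes 0.05 s, during which the arm holds its last target. There are 200 camera calls.

## Task

The conservator wants to check her glass paint against amber light. On the blue lamp box, slide the shutter from shut to its next click stop, so that the amber window stands over the lit port and not on to fully open, and let go of it. Leave the shutter of the green lamp box as it is.

Things in the scene. Friction and masses are not known exactly. Their poses are not given: they have to be found in the camera images.
- blue_box: Blue lamp box fixed to the bench, 210 x 110 x 55 mm (a green twin stands by). Origin: centre of its underside; x along its length, away from the robot within 0.6 rad, the way the shutter opens; z up. Lit port, 30 x 42 mm, in its top at box x = -40 mm. On top a steel shutter plate (80 x 60 mm, upper face 61 mm above the bench) runs between two rails 9 mm high at box y = +-36 mm.
- blue_knob (a point): Grip point on the axis of the round upright black knob (blue dot on top) on the blue box's shutter: 22 mm diameter, 38 mm tall; knob's top 14 mm above this point, plate 24 mm below. It stands in the blank half of the plate, over the port when shut; the amber window is the half nearer the robot. Nothing stands near it: pinch it from above in any direction.
- blue_shutter (a joint): Travel of the blue box's shutter along box x, in m: 0 shut (blank steel over the port), 0.040 next stop (amber window over the port), 0.080 fully open (end of travel). Sprung click stops at these three; starts within 4 mm of shut. About 7 N pushes it out of a stop; let go within 12 mm of a stop, it pulls itself in. Black marks on the rails show the stops.
- green_knob (a point): The same point on the same knob (green dot on top) of the green lamp box, whose shutter is also shut and is to be left alone.
There are look-alikes about, which are no part of the job. Leave any pink look-alike of the blue_box alone.

How it is judged:
By the outcome, as a careful person would: the job done as asked, in the order asked, and still so for the second after the job is handed in, with the robot touching nothing.
It also fails if it takes over 27 s, if anything falls off the work surface, if the arm or the gripper's body presses on something with over 40 N, if the wrist force passes 120 N, or if a joint passes its speed limit or range.

## Working session

There is one attempt and no reset: what is moved stays moved. The work goes in short steps, Python scripts to look and compute and a tool call to move; the robot and the scene stay as the last step left them, time stands still between calls to the robot, and variables do not carry over. Pictures are saved under pics/ and viewed, at most 10 in all, crops included, and the job is handed in when it is done.

Besides the shell and the picture viewer there is one more tool, called after "Call:" as name(argument=value, ...) on one line, values as JSON. servo_tool: Moves the arm, as the interface text tells. Its arguments: {"type":"object","properties":{"targets":{"type":"array"},"force":{"type":"number"}},"required":["targets"]}

```bash
mkdir -p pics
cat > h.py <<'E'
import numpy as np, cv2, pickle
def intr(f):
    h=f["color"].shape[0]; F=h/2/np.tan(np.radians(f["fovy"])/2)
    return F
def ray(f,u,v):
    F=intr(f); d=np.array([(u-f["cx"])/F,(v-f["cy"])/F]); s=d.copy()
    for _ in range(30): s=d/(1+f["k1"]*(s@s))
    R=np.array(f["R"]); return -R.T@np.array(f["t"]), R.T@np.array([s[0],s[1],1])
def atz(f,u,v,z):
    o,d=ray(f,u,v); return o+d*(z-o[2])/d[2]
def proj(f,X):
    c=np.array(f["R"])@np.array(X)+np.array(f["t"]); s=c[:2]/c[2]; s=s*(1+f["k1"]*(s@s)); return intr(f)*s+[f["cx"],f["cy"]]
E
python3 - <<'E'
from station import monitor, viewer
import cv2,pickle
for n in("top","scene"):
    f=viewer.grab_frame(n); cv2.imwrite(f"pics/{n}0.png",f["color"]); pickle.dump(f,open(n+"0.pkl","wb")); print(n,f["fovy"],f["cx"],f["cy"],f["k1"],f["R"],f["t"])
s=monitor.get_state(); print(s)
E
```

```text
top 43.52055574154569 322.20804054939964 197.17297967615698 0.027727112348903193 [[ 0.01612607 -0.9998668  -0.00251565]
 [-0.99123146 -0.01565669 -0.13120619]
 [ 0.13114932  0.00460943 -0.99135191]] [-0.03768038  0.49661803  1.12856665]
scene 46.40329730132072 313.90506301582894 210.49263389481672 0.00167883787200686 [[-0.02601928  0.99965737  0.00285309]
 [ 0.74643658  0.02132668 -0.66511473]
 [-0.66494769 -0.01517615 -0.74673573]] [ 0.01549041 -0.30531928  1.4978643 ]
{'t': 0.1, 'q': array([-1.05489418e+00,  3.59342517e-01,  1.11650872e-02, -3.12073354e-04,
       -1.22407105e+00, -2.88082057e-01]), 'qd': array([-0.00059878, -0.00122326,  0.00089185,  0.00237051,  0.00059123,
        0.00058717]), 'joint_efforts': array([-1.80111580e-03, -5.84161270e+01,  2.93752635e+01,  7.01556846e+00,
        1.02214603e-02, -5.90056379e-05]), 'eef_pos': array([ 0.15233462, -0.65718723,  0.24770443]), 'ee_rot': array([ 3.14011698e+00, -1.31322652e-04, -2.91387872e+00]), 'force': array([ 0.07468591, -0.37569165,  0.28159567]), 'moment': array([-0.01975196, -0.03941988,  0.05864018]), 'gripper_force': 0.0, 'width': 0.08758103088980611}
```

View pics/top0.png

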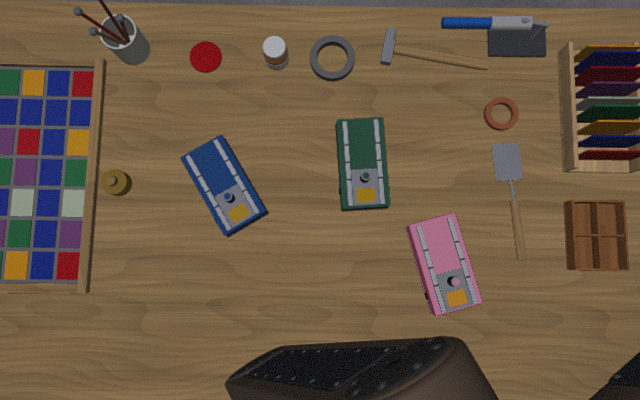

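View pics/scene0.png

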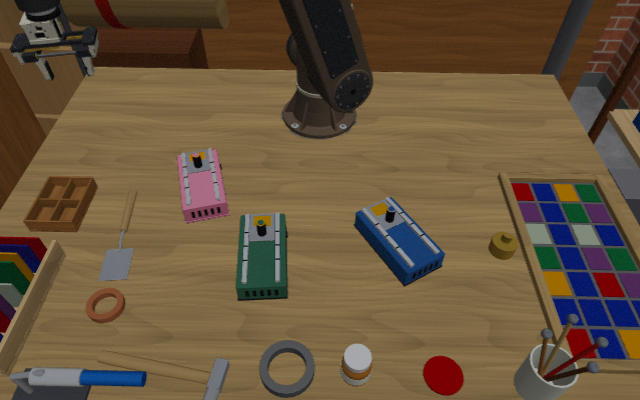

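The top view shows the blue box with its knob near (229,197), the green one's knob at (365,177) and the pink one's at (453,281). In the scene view the blue knob is near (390,213). I'll enlarge both to measure.

Run:
```python
import cv2,numpy as np
a=cv2.imread("pics/top0.png")[125:245,170:280]; b=cv2.imread("pics/scene0.png")[190:290,345:455]
a=cv2.resize(a[:,:],None,fx=5,fy=5,interpolation=cv2.INTER_CUBIC)[:600]
b=cv2.resize(b,None,fx=5,fy=5,interpolation=cv2.INTER_CUBIC)
cv2.imwrite("pics/a.png",a);cv2.imwrite("pics/b.png",b)
```

```text
(no output)
```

View pics/a.png

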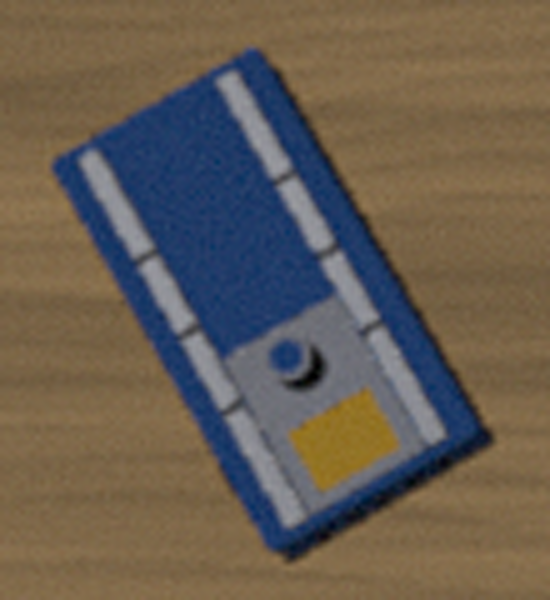

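View pics/b.png

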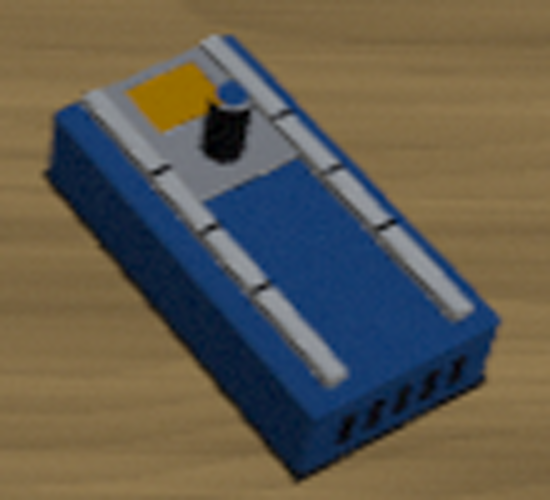

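The blue dot is at top (227.6,196.2) and scene (391.6,209.2). The rail marks are clear in both crops, and the plate's front edge stands at the first mark (shut).

Run:
```python
from h import *
T=pickle.load(open("top0.pkl","rb"));S=pickle.load(open("scene0.pkl","rb"))
def run(f,ox,oy,dot,L,Rr,C):
    g=lambda p,z: atz(f,p[0]/5-.4+ox,p[1]/5-.4+oy,z)
    k=g(dot,.099); print("knob",k.round(4))
    L=np.array([g(p,.064) for p in L]);Rr=np.array([g(p,.064) for p in Rr])
    for A in(L,Rr): d=A[2]-A[0]; d=d*np.sign(d[0]); print("len",np.linalg.norm(d).round(4),"yaw",np.arctan2(d[1],d[0]).round(4))
    print("width",np.linalg.norm(L.mean(0)-Rr.mean(0)).round(4),"mid marks",((L.mean(0)+Rr.mean(0))/2).round(4))
    c=np.array([g(p,.055) for p in C]); print([np.linalg.norm(c[i]-c[i-1]).round(4) for i in range(4)],"centre",c.mean(0).round(4))
run(T,170,125,(288,356),[(147,257),(189,331),(232,407)],[(284,178),(329,253),(372,327)],[(57,163),(258,50),(490,435),(287,545)])
run(S,345,190,(233,96),[(159,170),(210,230),(260,289)],[(282,114),(333,169),(386,226)],[(57,113),(230,38),(497,322),(303,418)])
o1,d1=ray(T,*(np.array((288,356))/5-.4+(170,125)));o2,d2=ray(S,*(np.array((233,96))/5-.4+(345,190)))
A=np.c_[d1,-d2];t=np.linalg.lstsq(A,o2-o1,rcond=None)[0];print((o1+d1*t[0]).round(4),(o2+d2*t[1]).round(4))
```

```text
knob [0.4881 0.1774 0.099 ]
len 0.0794 yaw 0.5487
len 0.0801 yaw 0.5593
width 0.0716 mid marks [0.5218 0.1986 0.064 ]
[np.float64(0.2066), np.float64(0.1051), np.float64(0.2096), np.float64(0.1033)] centre [0.5213 0.1943 0.055 ]
knob [0.4868 0.1788 0.099 ]
len 0.0813 yaw 0.5377
len 0.0804 yaw 0.5463
width 0.0729 mid marks [0.5199 0.1986 0.064 ]
[np.float64(0.2044), np.float64(0.1041), np.float64(0.2052), np.float64(0.1089)] centre [0.5221 0.1971 0.055 ]
[0.488  0.1772 0.1001] [0.488  0.1785 0.1003]
```

Run:
```python
import numpy as np
p0=np.array([.1523,-.6572,.2477]);p1=np.array([.4876,.178,.16]);y0=-2.914;y1=.548-np.pi/2
n=20;r=np.linspace(np.hypot(*p0[:2]),np.hypot(*p1[:2]),n+1);a=np.linspace(np.arctan2(p0[1],p0[0]),np.arctan2(p1[1],p1[0]),n+1)
x=r*np.cos(a);y=r*np.sin(a);ps=np.linspace(y0,y1,n+1)
for i in range(n):
    dx,dy=x[i+1]-x[i],y[i+1]-y[i];c,s=np.cos(ps[i]),np.sin(ps[i])
    print(round(100*(c*dx+s*dy),1),round(100*(s*dx-c*dy),1),end=" | ")
print(-np.degrees(y1-y0)/n,(p0[2]-p1[2])*100/n)
```

```text
-5.6 1.0 | -5.6 1.0 | -5.5 0.9 | -5.5 0.8 | -5.4 0.8 | -5.4 0.7 | -5.3 0.7 | -5.2 0.6 | -5.2 0.6 | -5.1 0.5 | -5.1 0.5 | -5.0 0.4 | -4.9 0.4 | -4.9 0.4 | -4.8 0.3 | -4.7 0.3 | -4.7 0.2 | -4.6 0.2 | -4.6 0.2 | -4.5 0.1 | -5.417899433714551 0.4385
```

Call:
servo_tool(targets=[{"angular":[0,0,-4.5],"xyz":[-4.6,0.8,0.4],"claw":8.7},{"angular":[0,0,-4.5],"xyz":[-4.6,0.8,0.4],"claw":8.7},{"angular":[0,0,-4.5],"xyz":[-4.6,0.8,0.4],"claw":8.7},{"angular":[0,0,-4.5],"xyz":[-4.6,0.7,0.4],"claw":8.7},{"angular":[0,0,-4.5],"xyz":[-4.5,0.7,0.4],"claw":8.7},{"angular":[0,0,-4.5],"xyz":[-4.5,0.6,0.4],"claw":8.7},{"angular":[0,0,-4.5],"xyz":[-4.5,0.6,0.4],"claw":8.7},{"angular":[0,0,-4.5],"xyz":[-4.4,0.6,0.4],"claw":8.7},{"angular":[0,0,-4.5],"xyz":[-4.4,0.5,0.4],"claw":8.7},{"angular":[0,0,-4.5],"xyz":[-4.3,0.5,0.4],"claw":8.7},{"angular":[0,0,-4.5],"xyz":[-4.3,0.5,0.4],"claw":8.7},{"angular":[0,0,-4.5],"xyz":[-4.3,0.4,0.4],"claw":8.7},{"angular":[0,0,-4.5],"xyz":[-4.2,0.4,0.4],"claw":8.7},{"angular":[0,0,-4.5],"xyz":[-4.2,0.4,0.4],"claw":8.7},{"angular":[0,0,-4.5],"xyz":[-4.1,0.3,0.4],"claw":8.7},{"angular":[0,0,-4.5],"xyz":[-4.1,0.3,0.4],"claw":8.7},{"angular":[0,0,-4.5],"xyz":[-4.0,0.3,0.4],"claw":8.7},{"angular":[0,0,-4.5],"xyz":[-4.0,0.2,0.4],"claw":8.7}])

```text
t: 1.9
eef_pos: [0.5532, -0.0396, 0.1761]
ee_rot: [3.141, -0.0, -1.497]
force: [-0.1, 0.4, 0.5]
width: 0.0872
gripper_force: 0.0
```

Call:
servo_tool(targets=[{"angular":[0,0,-4.5],"xyz":[-3.8,0,0],"claw":8.7},{"angular":[0,0,-4.5],"xyz":[-3.8,0,0],"claw":8.7},{"angular":[0,0,-4.5],"xyz":[-3.8,0,0],"claw":8.7},{"angular":[0,0,-4.5],"xyz":[-3.8,0,0],"claw":8.7},{"angular":[0,0,-4.5],"xyz":[-3.8,0,0],"claw":8.7},{"angular":[0,0,-4.5],"xyz":[-3.8,0,0],"claw":8.7},{"angular":[0,0,0],"xyz":[0,0,0],"claw":8.7},{"angular":[0,0,0],"xyz":[0,0,0],"claw":8.7}])

```text
t: 2.7
eef_pos: [0.4932, 0.1774, 0.1764]
ee_rot: [3.141, 0.0, -1.027]
force: [-0.3, -1.2, -0.1]
width: 0.087
gripper_force: 0.0
```

```bash
cat > near.py <<'E'
from station import monitor, viewer
from h import *
import sys
f=viewer.grab_frame("wrist"); cv2.imwrite(f"pics/{sys.argv[1]}.png",f["color"]); pickle.dump(f,open(sys.argv[1]+".pkl","wb"))
s=monitor.get_state(); psi=s["ee_rot"][2]; print(s["t"],s["eef_pos"].round(4),s["ee_rot"].round(4))
d=np.array([.4876,.178])-s["eef_pos"][:2]; c,q=np.cos(psi),np.sin(psi)
print("shift cm",100*(c*d[0]+q*d[1]),100*(q*d[0]-c*d[1]),"turn",-np.degrees(.548-np.pi/2-psi)); print("knob px",proj(f,[.4876,.178,.099]))
E
python3 near.py w1
```

```text
2.75 [0.4935 0.1767 0.1764] [ 3.1411e+00 -1.0000e-04 -1.0286e+00]
shift cm -0.42008413628932495 0.44015101472643026 turn -0.33303970726416693
knob px [325.96892275 231.5738783 ]
```

View pics/w1.png

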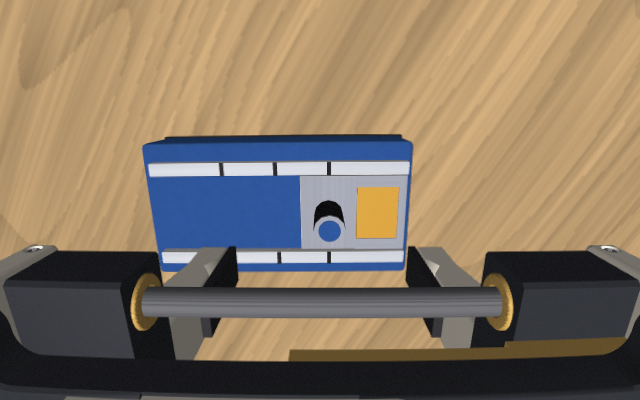

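The wrist view shows the blue dot at (329,231), against (326,232) predicted, so it agrees to about 1 mm. The jaws are lined up with the box's length. Next I'll centre, descend and close gently.

Call:
servo_tool(targets=[{"angular":[0,0,-0.3],"xyz":[-0.4,0.5,0],"claw":8.7},{"angular":[0,0,0],"xyz":[0,0,2],"claw":8.7},{"angular":[0,0,0],"xyz":[0,0,2.5],"claw":8.0},{"angular":[0,0,0],"xyz":[0,0,2.2],"claw":7.0},{"angular":[0,0,0],"xyz":[0,0,1.5],"claw":6.0},{"angular":[0,0,0],"xyz":[0,0,0.5],"claw":5.0},{"angular":[0,0,0],"xyz":[0,0,0],"claw":4.0},{"angular":[0,0,0],"xyz":[0,0,0],"claw":3.0},{"angular":[0,0,0],"xyz":[0,0,0],"claw":2.0},{"angular":[0,0,0],"xyz":[0,0,0],"claw":1.5},{"angular":[0,0,0],"xyz":[0,0,0],"claw":1.5},{"angular":[0,0,0],"xyz":[0,0,0],"claw":1.5}], force=20)

```text
t: 3.95
eef_pos: [0.4875, 0.1776, 0.09]
ee_rot: [-3.141, 0.0, -1.023]
force: [-0.5, -0.1, 3.7]
width: 0.0215
gripper_force: 20.0
```

```bash
python3 near.py w2
```

```text
4.0 [0.4875 0.1776 0.09  ] [-3.141  -0.     -1.0234]
shift cm -0.028032638550100693 -0.024937109322297105 turn -0.035960212640781954
knob px [317.60638614 297.07023664]
```

The opening of 21.5 mm fits the 22 mm knob, so it is held. Box +x is tool -y, so I'll slide 4 cm that way.

Call:
servo_tool(targets=[{"angular":[0,0,0],"xyz":[0,-0.3,0],"claw":1.5},{"angular":[0,0,0],"xyz":[0,-0.5,0],"claw":1.5},{"angular":[0,0,0],"xyz":[0,-0.5,0],"claw":1.5},{"angular":[0,0,0],"xyz":[0,-0.5,0],"claw":1.5},{"angular":[0,0,0],"xyz":[0,-0.5,0],"claw":1.5},{"angular":[0,0,0],"xyz":[0,-0.5,0],"claw":1.5},{"angular":[0,0,0],"xyz":[0,-0.5,0],"claw":1.5},{"angular":[0,0,0],"xyz":[0,-0.4,0],"claw":1.5},{"angular":[0,0,0],"xyz":[0,-0.3,0],"claw":1.5},{"angular":[0,0,0],"xyz":[0,0,0],"claw":1.5},{"angular":[0,0,0],"xyz":[0,0,0],"claw":1.5},{"angular":[0,0,0],"xyz":[0,0,0],"claw":1.5}], force=25)

```text
t: 5.2
eef_pos: [0.5217, 0.1986, 0.09]
ee_rot: [-3.141, 0.0, -1.023]
force: [-0.5, 1.8, 7.4]
width: 0.0216
gripper_force: 25.0
```

```bash
python3 near.py w3
```

```text
5.25 [0.5217 0.1986 0.09  ] [-3.1413e+00  1.0000e-04 -1.0234e+00]
shift cm -0.011671183259019668 3.9831710261500475 turn -0.033462425908634956
knob px [410.89543755 296.4041174 ]
```

View pics/w3.png

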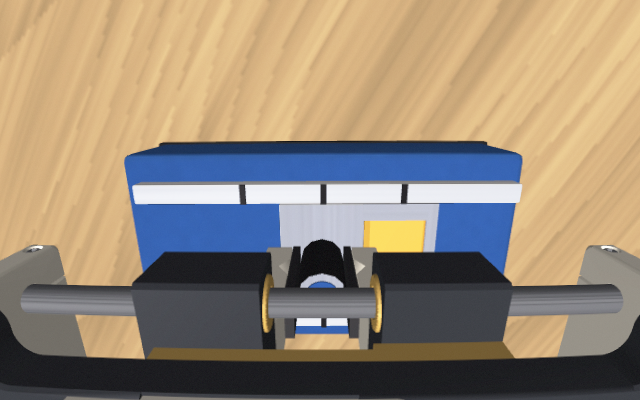

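The knob (column 322) stands at the middle rail mark (323) and the amber window is lit. Now I'll release and withdraw upward.

Call:
servo_tool(targets=[{"angular":[0,0,0],"xyz":[0,0,0],"claw":2.6},{"angular":[0,0,0],"xyz":[0,0,0],"claw":3.5},{"angular":[0,0,0],"xyz":[0,0,0],"claw":5},{"angular":[0,0,0],"xyz":[0,0,0],"claw":6},{"angular":[0,0,0],"xyz":[0,0,0],"claw":6},{"angular":[0,0,0],"xyz":[0,0,0],"claw":6},{"angular":[0,0,0],"xyz":[0,0,-1],"claw":6},{"angular":[0,0,0],"xyz":[0,0,-2],"claw":6},{"angular":[0,0,0],"xyz":[0,0,-3],"claw":6},{"angular":[0,0,0],"xyz":[0,0,-3],"claw":6},{"angular":[0,0,0],"xyz":[0,0,-1],"claw":6},{"angular":[0,0,0],"xyz":[0,0,0],"claw":6},{"angular":[0,0,0],"xyz":[0,0,0],"claw":6}])

```text
t: 6.55
eef_pos: [0.5211, 0.1982, 0.1892]
ee_rot: [3.141, 0.0, -1.024]
force: [0.1, 0.4, -0.3]
width: 0.0599
gripper_force: 0.0
```

```bash
python3 near.py w4
```

```text
6.6 [0.5209 0.1979 0.1886] [ 3.1400e+00  2.0000e-04 -1.0239e+00]
shift cm -0.02821372113843562 3.882415911206593 turn -0.061982076346488786
knob px [374.6229196  220.67867862]
```

View pics/w4.png

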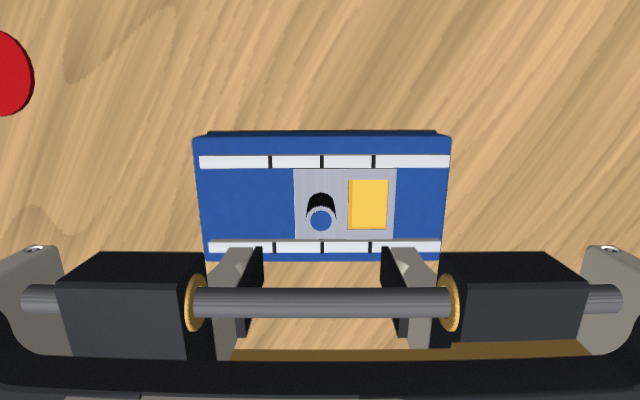

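The knob (321,220) rests at the middle marks (322), the amber window at (368,204) is lit, and the gripper is clear.

```bash
python3 -c "
from station import order
print(order.job_done())"
```

```text
the job is handed in; nothing more can be done
None
```

The blue box's shutter is at its middle click stop with the amber window lit over the port; I let go of it, left the green and pink boxes alone, and handed the job in at about 6.6 s.

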